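Reject the tube cut too short

TASK

One of the three square steel tubes held under the swing bar of the fixture was cut too short. Swing the bar aside, put the short tube into the wire scrap basket - lower it to the basket's rim before letting go, do not toss it in - and then swing the bar back square across the two good tubes. Leave the good tubes in their slots and everything else on the table where it is.

Things in the scene. Friction and masses are not known exactly. Their poses are not given: they have to be found in the camera images.
- fixture: Dark grey metal base plate fixed to the table, 250 mm along its x (-120 to +130 mm), 130 mm along its y, 10 mm thick; origin at table height. Three slots run along y at x = -60, -5, +50 mm; tubes lie in them at z = 10 mm, 30 mm apart, between guide blocks 6 mm high (y = 25 to 47 mm either side, 2 mm play). At mid-length the tube's sides are free down to the plate.
- bar_pivot (a point): The bar's upright pivot, at x = +112 mm, y = 0 of the fixture, on a steel post 26 mm in diameter, top at z = 56 mm. This point is 38 mm above the table.
- bar (a joint): Swing bar about its pivot, rad. 0 = square across all tubes (along the fixture's -x from the pivot); positive swings the knob to the fixture's -y, negative to +y; range +-1.5, starts within 0.1 of 0. Stays where left (friction 0.12 N m). Bar 18 mm wide, z = 38 to 46 mm, 3 mm above the tubes. 1.0 rad clears every tube; on clamp_near's side the clamp stops it at 0.5 to 0.6.
- bar_knob (a point): Centre of the upright black cylindrical knob at the bar's free end: 24 mm diameter, 36 mm high (z = 46 to 82 mm), 212 mm from the pivot; this point is 18 mm below its top.
- short_tube: Square steel tube, 25 x 25 mm section (wall 2.5 mm), 96 mm long, bare steel, loose, about 0.11 to 0.18 kg. Lies in one of the three slots of the fixture (which one varies; so does its place along the slot, +-8 mm). Origin: centre of its underside; y along its length, z up; its top is 25 mm above the origin. This is the one to reject.
- tube_a: Square steel tube, 25 x 25 mm section (wall 2.5 mm), 120 mm long, bare steel, loose, about 0.175 kg. Lies in one of the three slots of the fixture (which one varies; so does its place along the slot, +-8 mm). Origin: centre of its underside; y along its length, z up; its top is 25 mm above the origin. A good one.
- tube_b: Square steel tube, 25 x 25 mm section (wall 2.5 mm), 120 mm long, bare steel, loose, about 0.175 kg. Lies in one of the three slots of the fixture (which one varies; so does its place along the slot, +-8 mm). Origin: centre of its underside; y along its length, z up; its top is 25 mm above the origin. A good one.
- basket: Open wire scrap basket of bare steel wire, fixed, outside 170 mm along its x, 130 mm along its y, 85 mm high; walls and floor 4 mm. Origin: centre of its underside, z up. Stands left or right of the fixture. A small angle-iron offcut (40 x 30 x 30 mm) lies at its +x end (35 to 55 mm from the centre).
- tray: White plastic open tray on the other side, 170 x 130 x 60 mm, fixed, empty; not for scrap. Origin: centre of its underside.
- clamp_near: Upright steel table clamp, fixed, at one side of the fixture (side varies), 120 to 130 mm from its middle line: post 220 mm high on a foot 36 mm wide; a jaw at z = 125 to 145 mm reaches 98 mm along its x and carries an upright screw with a 28 mm handle at x = 85 mm, z = 81 to 240 mm. Origin: foot of the post.
- clamp_far: A second table clamp of the same shape, fixed, beyond the basket or tray. Origin: foot of the post.
- magnet: Flat red arrow-shaped welding magnet, loose, about 110 x 64 x 14 mm, lying beside the fixture across from clamp_near; the bar and its knob pass over it. Origin: centre of its main block's underside; the point is towards its +x.
- bottle: Upright grey bottle, loose, 60 mm diameter, 190 mm high. Origin: centre of its underside.
- wrench: Wrench lying flat near the robot, loose, 130 mm long along its x.
- flat_bar: Flat bright metal bar, loose, 110 x 30 x 8 mm, lying near the robot, long along its x. Origin: centre of its underside.

How it is judged:
By the outcome, as a careful person would: the job done as asked, in the order asked, and still so for the second after the job is handed in, with the robot touching nothing.
It also fails if it takes over 72 s, if anything falls off the work surface, if the arm or the gripper's body presses on something with over 40 N, if the wrist force passes 120 N, or if a joint passes its speed limit or range.

ROBOT

A 7-joint arm with a two-finger parallel gripper is mounted at the origin on the work surface. World frame = base frame: x ahead of the robot, y to its left, z up, the work surface at z = 0. Lengths are in m, angles in rad, forces in N, time in s.
With the tool pointing down it reaches from about 0.425 to 0.875 m from the base axis. Payload 4.7 kg.
Tool frame: the origin (TCP) lies at the very end of the fingers, on their centre line; the grasp point (between the pads) lies 19 mm behind it; z points along the fingers, y is the line along which they close (so a half turn about z gives the same grasp; the last joint's range is limited). The gripper opens to 87 mm and grips with 3 to 60 N. Pads are 19 mm wide; open, the fingers measure 117 mm over their backs; the gripper's body (75 mm by 190 mm) begins 51 mm behind the grasp point.
Start: joints at [1.191, 0.321, -0.07, 1.45, 0.023, 1.371, -0.057], TCP at [0.249, -0.6, 0.223] pointing down, gripper open.
Joint ranges: [-2.86, 2.86], [-0.3, 2.09], [-1.38, 1.24], [0.06, 2.45], [-1.56, 4.7], [0.09, 2.05], [-2.69, 2.69]. Speed limits (rad/s): [2.57, 2.57, 3.14, 3.14, 3.14, 3.14, 3.14].

INTERFACE

Orientations are given as a rotation vector (axis times angle).
In Python, from bench import ctrl, get_image, job gives the robot as it stands.
- The arm moves only by the shell command python3 -m crank 'ROWS' [FORCE]. ROWS is JSON, a list that holds one entry, the list of rows, each a list of 5 numbers: the shift along the tool's x, y, z in mm, then the turn about the tool's z in rad, then the closure, from -1 (fully open) to 1 (shut), so that 0 is half open. A call has 1 to 10 rows; each row shifts and turns the commanded pose from where the row before left it, along the tool's axes as they then stand; what a row does not reach is not made up. A row lasts 1/12 s, in which the tool goes at most 41.7 mm and 7.16 degrees, less where a joint would pass 70% of its speed; a pose out of reach is approached as far as the arm can. A call with a gripper value outside its range is refused whole. The fingers move at their own pace and stop on an object; FORCE is the grip in N (left out, the last holds). Time passes only in rows, so rows that do not move let the fingers close. It gives the time, the measured TCP pose, the force, the opening and the grip force at its end, in the units of the state.
- ctrl.get_state(): the state, without advancing time (a new reading comes with each control period).
- get_image(name): name is "side" or "top"; returns a dict with "pixels" (420x560x3 uint8, red, green, blue), "fx", "fy", "cx", "cy" (pixels), "T" (4x4, takes a point from camera to world coordinates). Camera axes: x right, y down, z forward; pixel columns grow to the right and rows downward; lengths in m; the calibration is good to about 2 mm. A picture is of the moment at which its call begins. There is no depth.
- job.close_job(): hands the job in; it is judged then, once.
The state is a dict: "time": time; "joint_positions": joint angles; "qd": joint speeds; "joint_torque": joint torques, N m; "position": TCP position; "tool_rot": TCP orientation; "ft_force": force on the tool from outside, world axes, zero at the start; "torque": the same for the moment, N m; "grip_width": opening from 0.0 (shut) to 1.0 (fully open); "grip_force": force on a finger pad.
Only numpy, scipy, OpenCV 4.12 (cv2) and the standard library are available. Lean on these libraries where they do the work, as an engineer would, in place of code of your own. Each camera call takes 0.05 s, during which the arm holds its last target. There are 200 camera calls.

## Working session

There is one attempt and no reset: what is moved stays moved. The work goes in short steps, Python scripts to look and compute and a shell command to move; the robot and the scene stay as the last step left them, time stands still between calls to the robot, and variables do not carry over. Pictures are saved under pics/ and viewed, at most 13 in all, crops included, and the job is handed in when it is done.

```bash
mkdir -p pics; ls
cat > h.py <<'E'
import numpy as np,cv2
from bench import ctrl,get_image,job
def snap(n,f):
    im=get_image(n); cv2.imwrite(f,im["pixels"][:,:,::-1]); np.savez(f[:-4]+".npz",**{k:np.array(v) for k,v in im.items()}); return im
def load(f): return dict(np.load(f))
def ray(im,u,v,z):
    T=np.array(im["T"]); d=T[:3,:3]@np.array([(u-im["cx"])/im["fx"],(v-im["cy"])/im["fy"],1.]); o=T[:3,3]
    return o+d*(z-o[2])/d[2]
def proj(im,p):
    T=np.linalg.inv(np.array(im["T"])); q=T[:3,:3]@np.array(p)+T[:3,3]
    return np.array([im["fx"]*q[0]/q[2]+im["cx"],im["fy"]*q[1]/q[2]+im["cy"]])
E
python3 - <<'E'
from h import *
for n in("top","side"):
    im=snap(n,f"pics/{n}0.png"); print(n,np.round(im["T"],3).tolist(),im["fx"],im["cx"],im["cy"])
s=ctrl.get_state();print(s)
E
```

```text
pics
top [[-0.024, -0.994, 0.106, 0.452], [-1.0, 0.024, -0.004, 0.001], [0.001, -0.106, -0.994, 1.085], [0.0, 0.0, 0.0, 1.0]] 466.00374703003195 278.766833126975 213.4505510031175
side [[-0.982, -0.131, 0.134, 0.376], [-0.188, 0.699, -0.69, 0.889], [-0.003, -0.703, -0.711, 0.967], [0.0, 0.0, 0.0, 1.0]] 539.4672179632303 278.95413540451113 199.04316044519632
{'time': 0.1, 'joint_positions': array([ 1.19105117,  0.32174995, -0.07005794,  1.45155705,  0.02258992,
        1.37074896, -0.05688147]), 'qd': array([ 5.67060393e-05, -9.71468580e-04,  2.91931174e-04, -1.83333005e-03,
       -3.39306759e-04, -1.60545688e-03,  8.59059493e-04]), 'joint_torque': array([ 8.85652639e-05, -4.92572093e+01, -4.05416228e-01, -3.13396347e+01,
       -6.41111308e-02,  3.95414466e-02,  3.47153934e-05]), 'position': array([ 0.24919232, -0.59981686,  0.22156791]), 'tool_rot': array([-3.07927671e+00, -6.14371269e-01,  6.51817635e-04]), 'ft_force': array([0.19397225, 0.18666078, 0.0140122 ]), 'torque': array([ 0.02927572, -0.04499131,  0.00238943]), 'grip_force': 0.0, 'grip_width': 1.005614741670321}
```

View pics/top0.png

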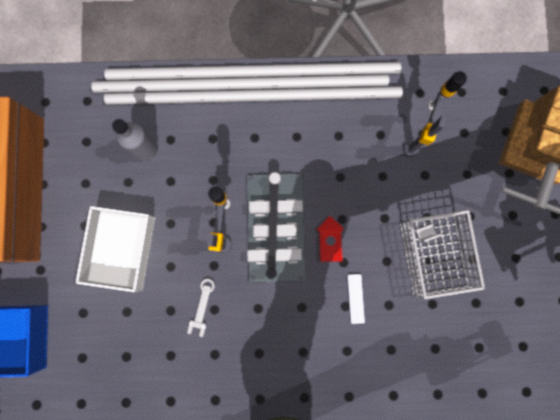

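View pics/side0.png

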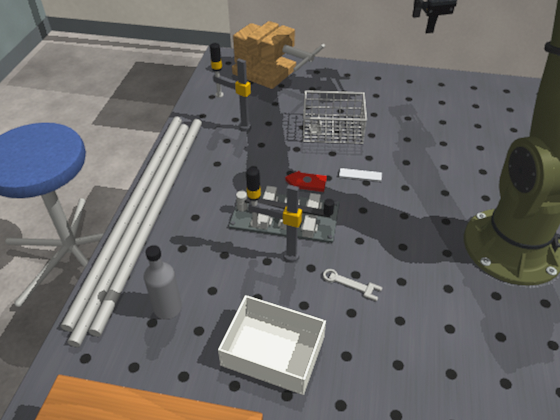

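The top view shows the pivot post at (275,178), the black knob at (271,272), clamp_near on the left at (217,215), the magnet at (330,240) and the basket at (445,253). The middle tube at (274,231) looks shortest, so I'll zoom in.

Run:
```python
from h import *
i=cv2.imread("pics/top0.png")
a=cv2.resize(i[165:290,190:350],None,fx=4.8,fy=4.8,interpolation=cv2.INTER_CUBIC);cv2.imwrite("pics/z0.png",a)
im=load("pics/top0.npz")
g=cv2.cvtColor(i,cv2.COLOR_BGR2GRAY)
m=(g>130).astype('uint8'); m[:, :240]=0;m[:,310:]=0;m[:195]=0;m[270:]=0
n,l,st,c=cv2.connectedComponentsWithStats(m)
for s in st[1:]:
    if s[4]>20: print(s)
def P(n,u,v,z): print(n,np.round(ray(im,u,v,z),4))
P("post",274.5,178,.056);P("knob",271.5,272,.082)
h=cv2.cvtColor(i,cv2.COLOR_BGR2HSV)
r=((h[...,0]<8)|(h[...,0]>172))&(h[...,1]>150)&(h[...,2]>80)
r[:, :310]=0;r[:,350:]=0;ys,xs=np.nonzero(r)
print(xs.min(),xs.max(),ys.min(),ys.max());P("mag1",xs.min(),ys.min(),.014);P("mag2",xs.max(),ys.max(),.014)
for u,v in((407,222),(470,211),(484,289),(425,298)):P("bask",u,v,.085)
P("offcut",426,232,.03);P("clamp handle",217,194,.24);P("clampfoot",216,243,.14)
for u,v in((247,172),(303,172),(305,280),(248,282)):P("plate",u,v,.01)
```

```text
[277 199  25  17 316]
[249 200  21  17 303]
[276 223  21  17 286]
[253 224  16  17 236]
[275 247  26  15 302]
[247 248  21  17 285]
post [0.6414 0.0051 0.056 ]
knob [0.4334 0.0162 0.082 ]
317 342 217 261
mag1 [ 0.5555 -0.0907  0.014 ]
mag2 [ 0.4531 -0.1445  0.014 ]
bask [ 0.5331 -0.278   0.085 ]
bask [ 0.5537 -0.4154  0.085 ]
bask [ 0.3867 -0.4338  0.085 ]
bask [ 0.3709 -0.3075  0.085 ]
offcut [ 0.5138 -0.3353  0.03  ]
clamp handle [0.5803 0.1103 0.24  ]
clampfoot [0.4954 0.1263 0.14  ]
plate [0.6657 0.0693 0.01  ]
plate [ 0.6625 -0.0618  0.01  ]
plate [ 0.412  -0.0589  0.01  ]
plate [0.4107 0.0714 0.01  ]
```

View pics/z0.png

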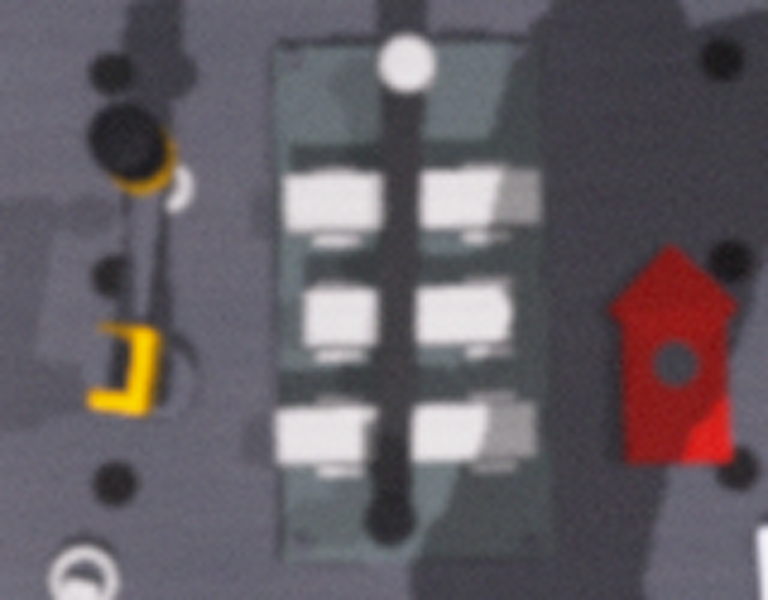

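The crop confirms that the middle tube is the short one, spanning x 303 to 513 px against about 262 px for the others. The bar is nearly square, the knob is at the bottom (388,520), and the magnet side on the right is the way to swing. Next I'll compute positions and start turning.

```bash
python3 - <<'E'
from h import *
im=load("pics/top0.npz"); si=load("pics/side0.npz")
Z=lambda x,y,z: ray(im,190+x/4.8,165+y/4.8,z)
p=Z(407,64,.056);print("post",p)
for x,y in((400,260),(395,390)):
    q=Z(x,y,.046);d=(q-p)[:2];print("bar",q,np.arctan2(d[1],-d[0]),p[:2]+.212*d/np.hypot(*d))
for y,a,b in((200,283,541),(316,303,513),(433,275,538)):
    A=Z(a,y,.035);B=Z(b,y,.035);print("tube",A,B,np.hypot(*(A-B)[:2]),(A+B)/2)
i=cv2.imread("pics/side0.png")[...,::-1]
k=ray(si,329,203,.082);print("knob side",k); print("proj knob top in side",proj(si,[.430,.014,.082]))
print("far", ray(im,455,83,.24),ray(im,428,138,.145),ray(im,410,150,0))
E
python3 -m crank '[[[0,0,0,-0.118,0],[0,0,0,-0.118,0],[0,0,0,-0.118,0],[0,0,0,-0.118,0],[0,0,0,-0.118,0],[0,0,0,-0.118,0],[0,0,0,-0.118,0],[0,0,0,-0.118,0],[0,0,0,-0.118,0],[0,0,0,-0.115,0]]]' 15
```

```text
post [0.64065441 0.0044651  0.056     ]
bar [0.5499277  0.00992857 0.046     ] 0.06014636659617804 [0.42903775 0.01720844]
bar [0.48948583 0.01364184 0.046     ] 0.06063094935528559 [0.42904395 0.01731099]
tube [0.58078001 0.06464016 0.035     ] [ 0.57783148 -0.05726326  0.035     ] 0.1219390688676334 [0.57930575 0.00368845 0.035     ]
tube [0.52564431 0.05620606 0.035     ] [ 0.52325177 -0.04246976  0.035     ] 0.09870482127952963 [0.52444804 0.00686815 0.035     ]
tube [0.47119199 0.07030057 0.035     ] [ 0.46820496 -0.05259501  0.035     ] 0.12293187731856836 [0.46969848 0.00885278 0.035     ]
knob side [0.42829204 0.02062697 0.082     ]
proj knob top in side [328.61747187 200.87265202]
far [ 0.78030784 -0.33899116  0.24      ] [ 0.70106026 -0.31393876  0.145     ] [ 0.71143234 -0.31811793  0.        ]
time: 0.93
position: [0.2492, -0.6, 0.2219]
tool_rot: [-2.214, -2.227, -0.001]
ft_force: [0.1, 0.1, -0.4]
grip_width: 0.505
grip_force: 0.0
```

```bash
python3 -m crank '[[[33,25,0,0,0],[33,25,0,0,0],[33,25,0,0,0],[33,25,0,0,0],[33,25,0,0,0],[33,25,0,0,0],[33,25,0,0,0],[33,25,0,0,0],[33,25,0,0,0],[33,25,0,0,0]]]' 15
python3 -m crank '[[[32,-8,0,0,0],[32,-8,0,0,0],[32,-8,0,0,0],[32,-8,0,0,0],[32,-8,0,0,0],[32,-8,0,0,0],[32,-8,0,0,0],[32,-8,0,0,0],[31,-6,0,0,0],[0,0,0,0,0]]]' 15
```

```text
time: 1.77
position: [0.5, -0.2685, 0.2224]
tool_rot: [-2.222, -2.221, 0.001]
ft_force: [0.4, -0.4, -0.2]
grip_width: 0.501
grip_force: 0.0
time: 2.6
position: [0.4281, 0.0233, 0.2226]
tool_rot: [-2.211, -2.231, -0.0]
ft_force: [0.2, 0.2, -0.5]
grip_width: 0.498
grip_force: 0.0
```

```bash
python3 -m crank '[[[-6,1,0,0.06,0],[0,0,20,0,0],[0,0,25,0,0],[0,0,25,0,0],[0,0,25,0,0],[0,0,25,0,0],[0,0,20,0,0],[0,0,15,0,0],[0,0,12,0,0],[0,0,0,0,0]]]' 15
python3 - <<'E'
from h import *
snap("side","pics/s1.png");i=cv2.imread("pics/s1.png")[120:270,220:420]
cv2.imwrite("pics/s1z.png",cv2.resize(i,None,fx=3.5,fy=3.5))
E
```

```text
time: 3.43
position: [0.428, 0.0107, 0.0531]
tool_rot: [-2.284, -2.151, 0.005]
ft_force: [0.2, -0.1, 0.3]
grip_width: 0.502
grip_force: 0.0
```

View pics/s1z.png

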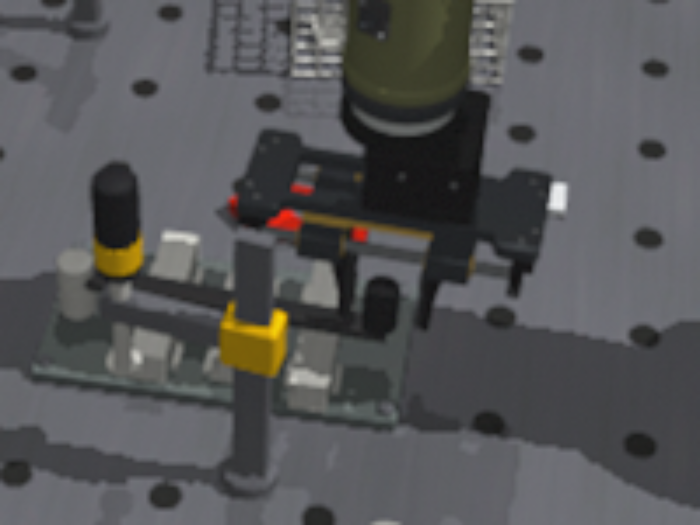

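The side crop shows the knob at (380,305) between the two fingers at (347,290) and (428,290). The knob sits slightly towards the camera (+y), so I'll shift +8 mm and close.

```bash
python3 -m crank '[[[8,0,0,0,0],[0,0,0,0,1],[0,0,0,0,1],[0,0,0,0,1],[0,0,0,0,1],[0,0,0,0,1],[0,0,0,0,1]]]' 15
```

```text
time: 4.07
position: [0.4308, 0.0186, 0.0559]
tool_rot: [2.287, 2.153, -0.001]
ft_force: [-2.2, 0.6, 6.0]
grip_width: 0.271
grip_force: 15.0
```

```bash
python3 -m crank '[[[-23,1.3,0,-0.11,1],[-23,1.3,0,-0.11,1],[-23,1.3,0,-0.11,1],[-23,1.3,0,-0.11,1],[-23,1.3,0,-0.11,1],[-23,1.3,0,-0.11,1],[-23,1.3,0,-0.11,1],[-23,1.3,0,-0.11,1],[-23,1.3,0,-0.11,1],[-23,1.3,0,-0.11,1]]]' 15
python3 -m crank '[[[0,0,0,0,1],[0,0,0,0,1],[0,0,0,0,0],[0,0,0,0,0],[0,0,0,0,0],[0,0,0,0,0],[0,0,-20,0,0],[0,0,-30,0,0],[0,0,-40,0,0],[0,0,-30,0,0]]]' 15
```

```text
time: 4.9
position: [0.5343, -0.1777, 0.056]
tool_rot: [-0.819, -3.033, 0.004]
ft_force: [-1.2, -0.0, 6.4]
grip_width: 0.267
grip_force: 15.0
time: 5.73
position: [0.5345, -0.1734, 0.1777]
tool_rot: [0.822, 3.031, 0.0]
ft_force: [0.7, 0.3, 0.2]
grip_width: 0.504
grip_force: 0.0
```

```bash
python3 -m crank '[[[0,0,0,0.118,0],[0,0,0,0.118,0],[0,0,0,0.118,0],[0,0,0,0.118,0],[0,0,0,0.118,0],[0,0,0,0.118,0],[0,0,0,0.118,0],[0,0,0,0.118,0],[0,0,0,0.118,0],[0,0,0,0,0]]]' 20
python3 -m crank '[[[20,-2,0,0,0],[30,-2,0,0,0],[30,-2,0,0,0],[30,-2,0,0,0],[30,-3,0,0,0],[25,-2,0,0,0],[15,-2,0,0,0],[0,0,0,0,0],[0,0,0,0,0]]]' 20
python3 - <<'E'
from h import *
snap("top","pics/t2.png");snap("side","pics/s2.png")
a=cv2.imread("pics/t2.png")[150:310,150:400];b=cv2.imread("pics/s2.png")[110:270,180:430]
cv2.imwrite("pics/c2.png",cv2.resize(np.hstack([a,b]),(800,256)))
b=np.vstack([a,b]);cv2.imwrite("pics/c2.png",cv2.resize(b,None,fx=1.8,fy=1.8,interpolation=cv2.INTER_CUBIC))
E
```

```text
time: 6.57
position: [0.5341, -0.1736, 0.1754]
tool_rot: [-2.248, -2.194, 0.0]
ft_force: [-0.2, -0.0, -0.3]
grip_width: 0.501
grip_force: 0.0
time: 7.32
position: [0.523, 0.0066, 0.1755]
tool_rot: [2.24, 2.202, -0.001]
ft_force: [0.1, -1.0, -0.2]
grip_width: 0.501
grip_force: 0.0
```

View pics/c2.png

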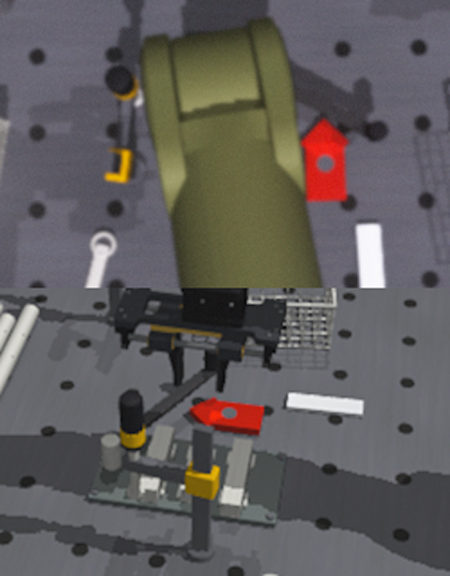

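The bar is swung clear on the magnet side, the magnet is undisturbed, and the gripper is over the fixture. Descending on the middle tube.

```bash
python3 -m crank '[[[0,1,25,0,0],[0,0,30,0,0],[0,0,30,0,0],[0,0,25,0,0],[0,0,15,0,0],[0,0,12,0,0],[0,0,10,0,0],[0,0,8,0,0],[0,0,5,0,0],[0,0,0,0,0]]]' 30
python3 -m crank '[[[0,0,0,0,0.6],[0,0,0,0,1],[0,0,0,0,1],[0,0,0,0,1],[0,0,0,0,1],[0,0,0,0,1]]]' 30
```

```text
time: 8.25
position: [0.524, 0.0056, 0.015]
tool_rot: [-2.246, -2.196, 0.001]
ft_force: [-0.1, -1.1, 0.5]
grip_width: 0.5
grip_force: 0.0
time: 8.75
position: [0.5248, 0.0058, 0.0162]
tool_rot: [2.245, 2.196, 0.001]
ft_force: [-0.4, 0.1, 2.4]
grip_width: 0.284
grip_force: 29.9
```

```bash
python3 -m crank '[[[0,0,-8,0,1],[0,0,-15,0,1],[0,0,-25,0,1],[0,0,-30,0,1],[0,0,-35,0,1],[0,0,-35,0,1],[0,0,-25,0,1],[0,0,-12,0,1],[0,0,0,0,1]]]' 30
python3 - <<'E'
from h import *
i=cv2.imread("pics/top0.png")[185:310,385:500]
cv2.imwrite("pics/b.png",cv2.resize(i,None,fx=4.8,fy=4.8,interpolation=cv2.INTER_CUBIC))
E
```

```text
time: 9.5
position: [0.5257, 0.006, 0.2034]
tool_rot: [2.243, 2.194, 0.004]
ft_force: [-0.2, -0.4, -1.2]
grip_width: 0.288
grip_force: 29.9
```

View pics/b.png

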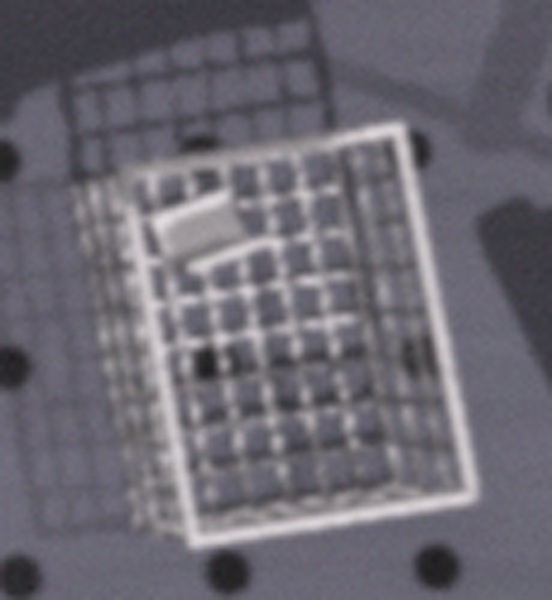

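The crop shows rim corners at (132,172), (405,127), (474,497) and (194,545). The offcut is at the upper left (200,230).

Run:
```python
from h import *
im=load("pics/top0.npz")
c=np.array([ray(im,385+x/4.8,185+y/4.8,.083)[:2] for x,y in((132,172),(405,127),(474,497),(194,545))],'float32')
print(c,cv2.minAreaRect(c))
o=ray(im,385+200/4.8,185+230/4.8,.03);m=c.mean(0)
ex=((c[0]-c[3])+(c[1]-c[2]));yaw=np.arctan2(ex[1],ex[0]);ex=ex/np.hypot(*ex);ey=np.array([-ex[1],ex[0]])
print(m,yaw,"offcut",(o[:2]-m)@ex,(o[:2]-m)@ey)
t=m-.03*ex;print("target",t)
s=ctrl.get_state();R=cv2.Rodrigues(s["tool_rot"])[0]
psi=np.arctan2(R[1,0],R[0,0]);print("psi",psi,"turn",psi-(yaw+np.pi/2))
d=np.array([*(t-s["position"][:2]),0]);print("shift tool",R.T@d*1e3)
```

```text
[[ 0.5355408  -0.29060775]
 [ 0.5529032  -0.41477895]
 [ 0.38749743 -0.4341729 ]
 [ 0.36957583 -0.3089374 ]] ((0.4612394869327545, -0.36185818910598755), (0.16975444555282593, 0.1264704465866089), 6.68743896484375)
[ 0.46137932 -0.36212426] 0.11335308 offcut 0.052911051826936735 0.019604698199375232
target [ 0.43157184 -0.3655176 ]
psi 1.5488224509658115 turn -0.13532705274207424
shift tool [-3.73507619e+02 -8.59527641e+01 -2.89016785e-02]
```

```bash
python3 -m crank '[[[-15,-4,0,0,1],[-30,-7,0,0,1],[-38,-9,0,0,1],[-40,-9,0,0,1],[-40,-9,0,0,1],[-40,-9,0,0,1],[-40,-9,0,0,1],[-40,-9,0,0,1],[-38,-9,0,0,1],[-30,-7,0,0,1]]]' 30
python3 -m crank '[[[-18,-4,0,0,1],[-5,-1,0,0,1],[0,0,0,-0.07,1],[0,0,0,-0.065,1],[0,0,0,0,1],[0,0,0,0,1]]]' 30
python3 - <<'E'
from h import *
snap("top","pics/t3.png");snap("side","pics/s3.png")
a=cv2.imread("pics/t3.png")[165:315,360:520];b=cv2.imread("pics/s3.png")[50:200,250:410]
cv2.imwrite("pics/c3.png",cv2.resize(np.hstack([a,b]),None,fx=2.4,fy=2.4,interpolation=cv2.INTER_CUBIC))
E
```

```text
time: 10.33
position: [0.4324, -0.3461, 0.1976]
tool_rot: [-2.246, -2.191, 0.003]
ft_force: [0.4, 0.0, -1.3]
grip_width: 0.282
grip_force: 29.9
time: 10.83
position: [0.43, -0.3645, 0.1991]
tool_rot: [-2.091, -2.341, -0.001]
ft_force: [-0.3, 0.7, -1.1]
grip_width: 0.288
grip_force: 29.9
```

View pics/c3.png

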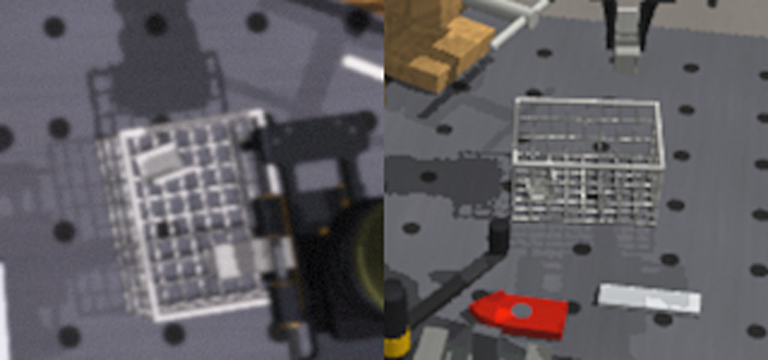

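```bash
python3 - <<'E'
from h import *
im=load("pics/t3.npz");print(proj(im,[.435,-.317,.219]),proj(im,[.425,-.412,.219]))
E
python3 -m crank '[[[0,1,15,0,1],[0,0,25,0,1],[0,0,25,0,1],[0,0,20,0,1],[0,0,15,0,1],[0,0,10,0,1],[0,0,5,0,1],[0,0,0,0,1]]]' 30
```

```text
[450.87282404 268.06474291] [502.64447126 272.26059692]
time: 11.6
position: [0.4306, -0.3655, 0.0846]
tool_rot: [-2.091, -2.342, -0.0]
ft_force: [0.1, 0.3, -1.5]
grip_width: 0.281
grip_force: 29.9
```

The predicted tube end matches the picture, and the tube is now at the rim with no contact. I'll lower it further inside.

```bash
python3 -m crank '[[[0,0,10,0,1],[0,0,10,0,1],[0,0,10,0,1],[0,0,10,0,1],[0,0,8,0,1],[0,0,4,0,1],[0,0,0,0,1]]]' 30
python3 - <<'E'
from h import *
snap("side","pics/s4.png")
b=cv2.imread("pics/s4.png")[50:200,250:410]
cv2.imwrite("pics/c4.png",cv2.resize(b,None,fx=3,fy=3,interpolation=cv2.INTER_CUBIC))
E
```

```text
time: 12.18
position: [0.4302, -0.3654, 0.0321]
tool_rot: [-2.091, -2.342, -0.0]
ft_force: [-0.3, 0.1, -0.8]
grip_width: 0.284
grip_force: 29.9
```

View pics/c4.png

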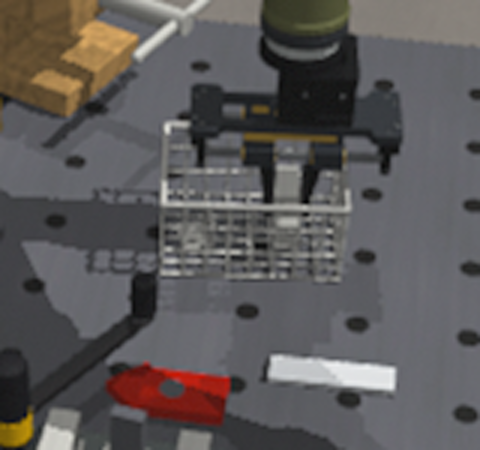

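The tube sits fully inside the basket, between the fingers at (288,200), with no contact force. I'll release and rise.

```bash
python3 -m crank '[[[0,0,0,0,0.2],[0,0,0,0,0.2],[0,0,0,0,0],[0,0,0,0,0],[0,0,-10,0,0],[0,0,-20,0,0],[0,0,-35,0,0],[0,0,-40,0,0],[0,0,-40,0,0],[0,0,-15,0,0]]]' 15
python3 - <<'E'
from h import *
s=ctrl.get_state();R=cv2.Rodrigues(s["tool_rot"])[0];p=s["position"]
im=snap("top","pics/t5.png")
a=cv2.imread("pics/t5.png")[150:310,230:520]
cv2.imwrite("pics/c5.png",cv2.resize(a,None,fx=2.7,fy=2.7,interpolation=cv2.INTER_CUBIC))
print(p,np.arctan2(R[1,0],R[0,0]))
E
```

```text
time: 13.07
position: [0.4335, -0.3676, 0.201]
tool_rot: [2.086, 2.336, -0.001]
ft_force: [1.6, -0.7, 0.1]
grip_width: 0.503
grip_force: 0.0
[ 0.43345121 -0.3675603   0.20098298] 1.6840760521979115
```

View pics/c5.png

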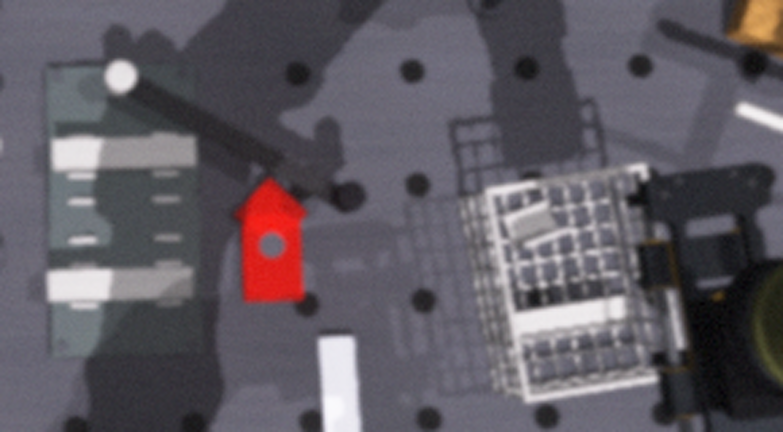

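The short tube lies flat in the basket at (570,315), the two good tubes are in their slots, the bar is at about 1.06 rad, and the magnet hasn't moved. Going back to the knob.

```bash
python3 -m crank '[[[15,10,0,0,0],[28,19,0,0,0],[28,19,0,0,0],[28,19,0,0,0],[28,19,0,0,0],[27,18,0,0,0],[20,14,0,0,0],[5,4,0,0,0],[0,0,0,-0.116,0],[0,0,0,-0.116,0]]]' 15
python3 -m crank '[[[0,0,0,-0.116,0],[0,0,0,-0.116,0],[0,0,0,-0.116,0],[0,0,0,-0.116,0],[0,0,0,-0.116,0],[0,0,0,-0.116,0],[0,0,20,0,0],[0,0,30,0,0],[0,0,20,0,0],[0,0,0,0,0]]]' 15
python3 - <<'E'
from h import *
s=ctrl.get_state();R=cv2.Rodrigues(s["tool_rot"])[0]
print(np.arctan2(R[1,0],R[0,0]),R.T@(np.array([.5345,-.1755,.056])-s["position"])*1e3)
E
```

```text
time: 13.95
position: [0.5321, -0.174, 0.194]
tool_rot: [1.798, 2.576, -0.001]
ft_force: [0.0, -0.7, 0.5]
grip_width: 0.499
grip_force: 0.0
time: 14.78
position: [0.5284, -0.1747, 0.1196]
tool_rot: [-0.822, -3.024, -0.0]
ft_force: [-1.0, -0.1, -0.0]
grip_width: 0.498
grip_force: 0.0
2.610709310053256 [-6.08668756  2.51471935 63.52454503]
```

```bash
python3 -m crank '[[[-5,2,0,0,0],[0,0,10,0,0],[0,0,20,0,0],[0,0,18,0,0],[0,0,10,0,0],[0,0,5,0,0],[0,0,0,0,0]]]' 15
python3 -m crank '[[[0,0,0,0,0.5],[0,0,0,0,1],[0,0,0,0,1],[0,0,0,0,1],[0,0,0,0,1],[0,0,0,0,1]]]' 15
python3 - <<'E'
from h import *
s=ctrl.get_state();R=cv2.Rodrigues(s["tool_rot"])[0];p=s["position"]
d=np.array([.6407,.0045])-p[:2];print(p,np.arctan2(R[1,0],R[0,0]),np.hypot(*d),"bar",np.arctan2(d[1],d[0])+.0245)
E
```

```text
time: 15.37
position: [0.5373, -0.1752, 0.0602]
tool_rot: [-0.822, -3.031, -0.0]
ft_force: [0.5, 0.5, -0.2]
grip_width: 0.499
grip_force: 0.0
time: 15.87
position: [0.5364, -0.1789, 0.0616]
tool_rot: [0.826, 3.031, -0.008]
ft_force: [-3.2, -4.5, 4.4]
grip_width: 0.27
grip_force: 15.0
[ 0.53644407 -0.17885083  0.06155416] 2.6096688485937864 0.21091900305774858 bar 1.0782742090227715
```

```bash
python3 -m crank '[[[22.5,1.2,0,0.107,1],[22.5,1.2,0,0.107,1],[22.5,1.2,0,0.107,1],[22.5,1.2,0,0.107,1],[22.5,1.2,0,0.107,1],[22.5,1.2,0,0.107,1],[22.5,1.2,0,0.107,1],[22.5,1.2,0,0.107,1],[22.5,1.2,0,0.107,1],[22.5,1.2,0,0.107,1]]]' 15
python3 -m crank '[[[0,0,0,0,1],[0,0,0,0,1],[0,0,0,0,1]]]' 15
python3 - <<'E'
from h import *
s=ctrl.get_state();R=cv2.Rodrigues(s["tool_rot"])[0];p=s["position"]
d=np.array([.6407,.0045])-p[:2];print(p,np.arctan2(R[1,0],R[0,0]),np.hypot(*d),"bar",np.arctan2(d[1],d[0])+.0245)
E
```

```text
time: 16.7
position: [0.4306, 0.0123, 0.0615]
tool_rot: [-2.26, -2.181, 0.009]
ft_force: [-5.9, -2.3, 9.9]
grip_width: 0.27
grip_force: 15.0
time: 16.95
position: [0.4306, 0.0135, 0.0614]
tool_rot: [-2.25, -2.188, 0.008]
ft_force: [-10.4, -0.3, 14.6]
grip_width: 0.268
grip_force: 15.0
[0.43062286 0.01350851 0.06136591] 1.5432566071978093 0.21027020111663533 bar -0.018355647848290045
```

```bash
python3 -m crank '[[[-3,0,0,0,1],[0,0,0,0,1],[0,0,0,0,0.3],[0,0,0,0,0],[0,0,0,0,0],[0,0,-15,0,0],[0,0,-30,0,0],[0,0,-40,0,0],[0,0,-40,0,0],[0,0,-15,0,0]]]' 15
python3 -m crank '[[[-20,3,0,0,0],[-40,5,0,0,0],[-40,5,0,0,0],[-40,5,0,0,0],[-40,5,0,0,0],[-40,5,0,0,0],[-40,5,0,0,0],[-40,5,0,0,0],[-30,0,0,0,0],[0,0,0,0,0]]]' 15
python3 - <<'E'
from h import *
snap("top","pics/t6.png")
a=cv2.imread("pics/t6.png")[165:290,190:350]
cv2.imwrite("pics/c6.png",cv2.resize(a,None,fx=4.8,fy=4.8,interpolation=cv2.INTER_CUBIC))
E
```

```text
time: 17.78
position: [0.4362, 0.0099, 0.2061]
tool_rot: [2.248, 2.184, 0.008]
ft_force: [-0.1, 0.7, 0.2]
grip_width: 0.498
grip_force: 0.0
time: 18.62
position: [0.4594, -0.3297, 0.1998]
tool_rot: [2.263, 2.176, -0.004]
ft_force: [-1.1, 0.1, -1.0]
grip_width: 0.498
grip_force: 0.0
```

View pics/c6.png

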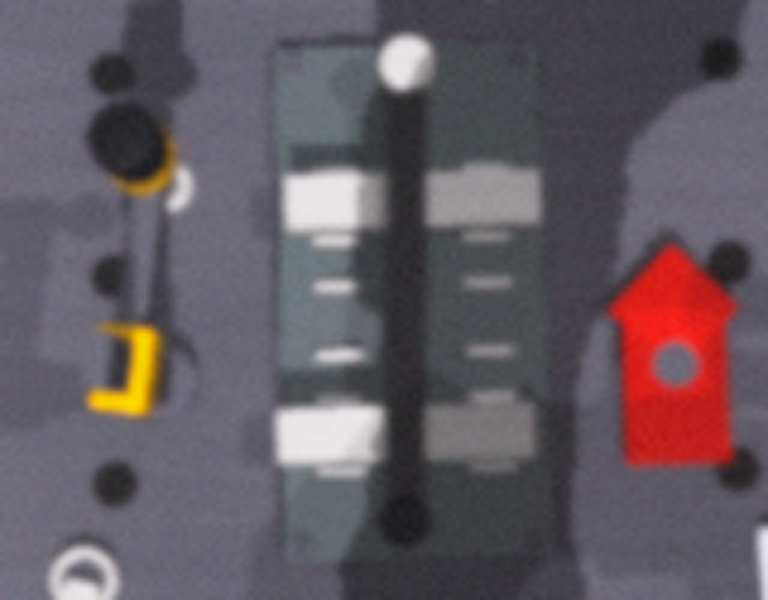

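The bar is across both good tubes, which haven't moved. I'll measure its squareness properly against the tube edges.

Run:
```python
from h import *
im=load("pics/t6.npz"); g=im["pixels"].astype(float).mean(2)
A=lambda P,Q:np.round(np.array(Q)-np.array(P),4)
def edge(u,v0,v1,s):  # strongest vertical gradient row at column u
    c=g[:,u]; d=s*np.gradient(c)[v0:v1]; k=int(d.argmax()); w=np.clip(d[max(0,k-1):k+2],0,None)
    return v0+(w*np.arange(max(0,k-1),k+2)).sum()/w.sum()
def hedge(v,u0,u1,s):
    d=s*np.gradient(g[v])[u0:u1];k=int(d.argmax());w=np.clip(d[max(0,k-1):k+2],0,None)
    return u0+(w*np.arange(max(0,k-1),max(0,k-1)+len(w))).sum()/w.sum()
for v0,v1,s in((196,205,1),(209,216,-1),(245,253,1),(258,265,-1)):
    us=[u for u in range(251,300) if not 266<=u<=281]
    P=np.array([ray(im,u,edge(u,v0,v1,s),.035) for u in us])
    f=np.polyfit(P[:,1],P[:,0],1);r=P[:,0]-np.polyval(f,P[:,1]);k=abs(r)<.0015;f=np.polyfit(P[k,1],P[k,0],1)
    print("tube edge yaw",-f[0],k.sum())
for u0,u1,s,z in((266,275,-1,.046),(274,283,1,.046),(244,252,-1,.01),(300,308,1,.01)):
    vs=[v for v in range(186,262)] if z>.02 else [v for v in range(178,278) if abs(v-206)>9 and abs(v-255)>9]
    if z>.02: vs=[v for v in vs if 200<v<213 or 250<v<261 ] 
    P=np.array([ray(im,hedge(v,u0,u1,s),v,z) for v in vs])
    f=np.polyfit(P[:,0],P[:,1],1);r=P[:,1]-np.polyval(f,P[:,0]);k=abs(r)<.002;f=np.polyfit(P[k,0],P[k,1],1)
    print("bar/plate yaw",z,f[0],k.sum(), "y at .53",np.polyval(f,.53))
```

```text
tube edge yaw 0.017522825277238894 19Traceback (most recent call last):
  File "<stdin>", line 12, in <module>
  File "<stdin>", line 6, in edge
ValueError: operands could not be broadcast together with shapes (2,) (3,)
```

Run:
```python
from h import *
im=load("pics/t6.npz"); g=cv2.GaussianBlur(im["pixels"],(3,3),0).astype(float).mean(2)
def peak(c,a,b,s):
    d=np.clip(s*np.gradient(c),0,None); k=a+int(d[a:b].argmax()); w=d[k-1:k+2]; return (w*np.arange(k-1,k+2)).sum()/w.sum()
def fit(x,y):
    for _ in range(3):
        f=np.polyfit(x,y,1);r=abs(y-np.polyval(f,x));k=r<max(.0006,2*np.median(r));x,y=x[k],y[k]
    return f,len(x)
for a,b,s in((196,206,1),(208,216,-1),(245,254,1),(257,265,-1)):
    us=[u for u in range(250,301) if not 264<=u<=281]
    P=np.array([ray(im,u,peak(g[:,u],a,b,s),.035) for u in us]);f,n=fit(P[:,1],P[:,0]);print("tube",-f[0],n)
for a,b,s,z in((266,275,-1,.046),(274,283,1,.046),(243,252,-1,.01),(300,309,1,.01)):
    vs=[v for v in range(176,280) if ((201<v<213 or 250<v<261) if z>.02 else (abs(v-206)>10 and abs(v-255)>10))]
    P=np.array([ray(im,peak(g[v],a,b,s),v,z) for v in vs]);f,n=fit(P[:,0],P[:,1]);print("bar/plate",z,f[0],n,np.polyval(f,.53))
```

```text
tube 0.011988448268259714 26
tube -0.001998872729796597 17
tube 0.0331728199230841 33
tube -0.004171483407779697 33
bar/plate 0.046 -0.02062861764366695 11 0.017858258286612444
bar/plate 0.046 -0.025694239855650152 21 -8.633804159686141e-05
bar/plate 0.01 0.003149049285980963 41 0.07587573438099902
 ** On entry to DLASCL parameter number  4 had an illegal value
 ** On entry to DLASCL parameter number  4 had an illegal value
 ** On entry to DLASCL parameter number  4 had an illegal value
 ** On entry to DLASCL parameter number  4 had an illegal value
 ** On entry to DLASCL parameter number  5 had an illegal value
 ** On entry to DLASCL parameter number  4 had an illegal value<stdin>:4: RuntimeWarning: invalid value encountered in scalar divide
Traceback (most recent call last):
numpy.linalg.LinAlgError: SVD did not converge in Linear Least Squares
```

The bar is about 0.025 rad off the fixture's axis, towards +y. That is a 5 mm nudge at the knob, so I'll regrip and correct it.

```bash
python3 -m crank '[[[20,-3,0,0,0],[40,-4,0,0,0],[40,-5,0,0,0],[40,-5,0,0,0],[40,-5,0,0,0],[40,-5,0,0,0],[40,-5,0,0,0],[40,-4,0,0,0],[30,-2,0,0,0],[9,0,0,0,0]]]' 15
python3 -m crank '[[[0,0,20,0,0],[0,0,35,0,0],[0,0,35,0,0],[0,0,20,0,0],[0,0,0,0,0],[0,0,0,0,0]]]' 15
python3 - <<'E'
from h import *
s=ctrl.get_state();R=cv2.Rodrigues(s["tool_rot"])[0]
print(np.arctan2(R[1,0],R[0,0]),R.T@(np.array([.4300,.0100,.0600])-s["position"])*1e3)
E
```

```text
time: 19.5
position: [0.4326, 0.0254, 0.201]
tool_rot: [2.243, 2.198, 0.001]
ft_force: [0.3, 0.8, 0.7]
grip_width: 0.499
grip_force: 0.0
time: 20.0
position: [0.4326, 0.0192, 0.0902]
tool_rot: [-2.251, -2.189, 0.001]
ft_force: [0.9, -0.2, 0.1]
grip_width: 0.502
grip_force: 0.0
1.5428432198517616 [-9.24073989 -2.29909786 30.22133803]
```

```bash
python3 -m crank '[[[-9,-2,0,0,0],[0,0,12,0,0],[0,0,12,0,0],[0,0,5,0,0],[0,0,0,0,0.5],[0,0,0,0,1],[0,0,0,0,1],[0,0,0,0,1],[0,0,0,0,1],[0,0,0,0,1]]]' 15
```

```text
time: 20.83
position: [0.4304, 0.0098, 0.0622]
tool_rot: [-2.253, -2.189, 0.003]
ft_force: [-4.4, 1.0, 6.5]
grip_width: 0.27
grip_force: 15.0
```

```bash
python3 -m crank '[[[-2.5,0,0,-0.012,1],[-2.5,0,0,-0.012,1],[0,0,0,0,1],[0,0,0,0,0.4],[0,0,0,0,0],[0,0,0,0,0],[0,0,-15,0,0],[0,0,-40,0,0],[0,0,-40,0,0],[0,0,-40,0,0]]]' 15
python3 -m crank '[[[-20,3,0,0,0],[-40,5,0,0,0],[-40,5,0,0,0],[-40,5,0,0,0],[-40,5,0,0,0],[-40,5,0,0,0],[-40,5,0,0,0],[-40,5,0,0,0],[-30,0,0,0,0],[0,0,0,0,0]]]' 15
python3 - <<'E'
from h import *
snap("top","pics/t7.png")
im=load("pics/t7.npz"); g=cv2.GaussianBlur(im["pixels"],(3,3),0).astype(float).mean(2)
def peak(c,a,b,s):
    d=np.clip(s*np.gradient(c),1e-9,None); k=a+int(d[a:b].argmax()); w=d[k-1:k+2]; return (w*np.arange(k-1,k+2)).sum()/w.sum()
for a,b,s in((264,275,-1),(274,285,1)):
    P=np.array([ray(im,peak(g[v],a,b,s),v,.046) for v in [*range(202,213),*range(250,261)]])
    print("bar yaw",np.polyfit(P[:,0],P[:,1],1)[0], np.median(P[:11,1]),np.median(P[11:,1]))
a=cv2.imread("pics/t7.png")[150:310,170:490]
cv2.imwrite("pics/c7.png",cv2.resize(a,None,fx=2.5,fy=2.5,interpolation=cv2.INTER_CUBIC))
E
```

```text
time: 21.67
position: [0.4306, 0.0051, 0.1981]
tool_rot: [-2.226, -2.216, -0.0]
ft_force: [1.3, -0.3, -0.5]
grip_width: 0.489
grip_force: 0.0
time: 22.5
position: [0.4652, -0.3337, 0.1956]
tool_rot: [2.237, 2.204, -0.004]
ft_force: [-1.5, -0.9, 0.3]
grip_width: 0.5
grip_force: 0.0
bar yaw 0.0435366574215837 0.021283986688262722 0.016891408790782172
bar yaw 0.002379419657124202 -0.003173212186797134 -0.0029718942122797312
```

View pics/c7.png

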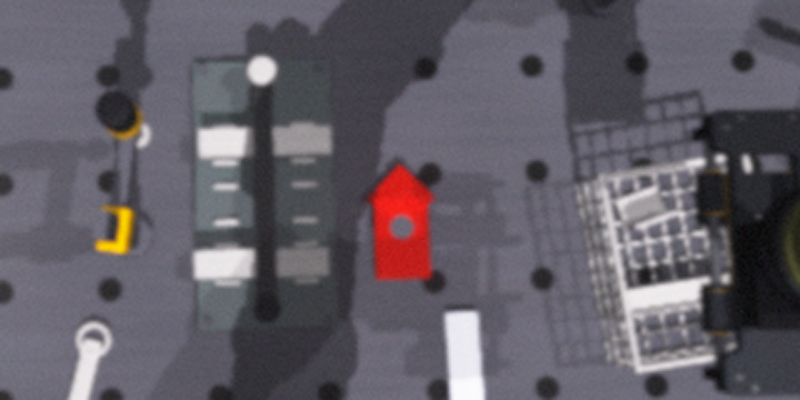

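The bar now runs parallel to the plate edges (yaw about 0.002 against 0.003). The tube lies in the basket at (670,295), the good tubes are in place, and the arm is clear of everything.

```bash
python3 -c "
from bench import job;print(job.close_job())"
```

```text
the job is handed in; nothing more can be done
None
```

The short middle tube is in the scrap basket, the bar is back square across the two good tubes, nothing else was moved, and the job was handed in after about 22.5 s.

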